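# Hang the guard door on the bench grinder

### The arm

A 6-joint arm with a two-finger parallel gripper is mounted at the origin on the work surface. World frame = base frame: x ahead of the robot, y to its left, z up, the work surface at z = 0. Lengths are in m, angles in rad, forces in N, time in s.
With the tool pointing down it reaches from about 0.275 to 0.975 m from the base axis. Payload 8.4 kg.
Tool frame: the origin (TCP) lies between the finger pads; the fingertips stand 17 mm ahead of it and the grasp point (between the pads) lies 2 mm behind it (robot.tip_extent is the distance from the TCP to the fingertips, in m); z points along the fingers, y is the line along which they close (so a half turn about z gives the same grasp; the last joint's range is limited). The gripper opens to 92 mm and grips with 3 to 60 N. Pads are 20 mm wide; open, the fingers measure 128 mm over their backs; the gripper's body (75 mm by 189 mm) begins 69 mm behind the grasp point.
Start: joints at [-1.169, 0.353, 1.633, -0, 1.155, -0.002], TCP at [0.246, -0.575, 0.232] pointing down, gripper open.
Joint ranges: [-2.63, 2.63], [-0.92, 2.1], [0.06, 2.66], [-1.3, 4.44], [0, 2.69], [-3.02, 3.02]. Speed limits (rad/s): [2.22, 2.22, 2.79, 3.14, 3.14, 3.14].

### API

Orientations are given as a 3x3 rotation matrix whose columns are the frame's x, y, z axes.
In Python, from cell import robot gives the robot as it stands. The module is installed in compiled form; this text tells all that it offers.
- The arm moves only by the tool drive_tool, never from a script. Its argument "motion" is a list of rows, each an object with "slide": the shift along the tool's x, y, z normalised to -1 to 1, where 1 is 10 cm, a list of three; "dr": the turn, a rotation vector about the tool's x, y, z normalised to -1 to 1, where 1 is 90 degrees, a list of three; "gripper": the gripper command: -1 is shut, 1 is fully open, values between are in proportion. In form: [{"slide": [dx, dy, dz], "dr": [rx, ry, rz], "gripper": gripper}, ...]. A call has exactly 10 rows; each row shifts and turns the commanded pose from where the row before left it, along the tool's axes as they then stand; what a row does not reach is not made up. A row lasts 1/8 s, in which the tool goes at most 62.5 mm and 10.7 degrees, less where a joint would pass 70% of its speed; a pose out of reach is approached as far as the arm can. A call with a number of a shift or a turn outside -1 to 1 is refused whole. A call with a gripper value outside its range is refused whole. The fingers move at their own pace and stop on an object; "newtons" is the grip in N (left out, the last holds). Time passes only in rows, so rows that do not move let the fingers close, or fill a call up. It gives the time, the measured TCP pose, the force, the opening and the grip force at its end, in the units of the state.
- robot.state(): the state, without advancing time (a new reading comes with each control period).
- robot.snapshot(name): name is "side" or "top"; returns the picture (480x640x3 uint8, red, green, blue); there is no depth.
- robot.get_calibration(name): a dict with "fx", "fy", "cx", "cy" (pixels), "R" (3x3) and "t" (3): a world point X has camera coordinates R X + t. Camera axes: x right, y down, z forward; pixel columns grow to the right and rows downward; lengths in m; the calibration is good to about 2 mm. A picture is of the moment at which its call begins. get_calibration takes no time and is no camera call.
- robot.sign_off(): hands the job in; it is judged then, once.
The state is a dict: "t": time; "qpos": joint angles; "joint_velocities": joint speeds; "joint_torque": joint torques, N m; "ee_pos": TCP position; "orientation": TCP orientation; "ft_force": force on the tool from outside, world axes, zero at the start; "wrist_torque": the same for the moment, N m; "finger_gap": finger opening in m; "grip_force": force on a finger pad.
Only numpy, scipy, OpenCV 4.12 (cv2) and the standard library are available. Lean on these libraries where they do the work, as an engineer would, in place of code of your own. Each camera call takes 0.05 s, during which the arm holds its last target. There are 200 camera calls.

### The job

The bench grinder's wheel guard is open: take the sheet-steel guard door that has the two hinge knuckles out of its wooden rack and hang it on the grinder's two hinge pins, so that it covers the front of the wheel guard. Keep hold of it until both knuckles are fully down on their pins, then let go. Leave the similar cover without knuckles standing in its rack.

Things in the scene. Friction and masses are not known exactly. Their poses are not given: they have to be found in the camera images.
- door_grip (a point): Centre of the wooden handle (x 14, y 60, z 50 mm) on top of the upright door; pinch it across x. x: panel normal, z: up. Steel panel 6 x 130 x 180 mm, top edge 28 mm and bottom 208 mm below here; it stands in a slot 9 mm wide, 45 deep. Two knuckles (upright tubes, 26 mm bore, 34 outside, 24 tall) at x 0, y -85 mm; their lower ends are 68 and 188 mm below here. About 0.45 kg.
- upper_pin (a point): Foot (seat) of the upper hinge pin, 160 mm above the bench, on the front of the green grinder's wheel guard; pin 19 mm thick, 32 tall, top 12 mm tapered to 6. x: out of the guard's opening (away from the robot), y: across the opening, z: up. Door closed: handle centre at x 0, y +85, z +68 mm here, axes parallel. Guard's front edge at x -25 mm, roof at z +10 mm; x > 20 mm is free.
- lower_pin (a point): Foot (seat) of the lower, identical pin, 120 mm straight below the upper one, same axes. The lower knuckle has to pass between this pin's tip (32 mm up) and the upper pin's bracket (underside 112 mm up): bring the door in level from the front (along -x), knuckles about 55 mm (35 to 80) above their seats, then lower straight down. Entering tolerance about 10 mm all round.
- cover_grip (a point): Centre of the same kind of handle on the similar cover, which has four flat screw ears and no knuckles, same size; it stands in an identical rack and stays there. Same axes as the door's. Both racks stand to the robot's right (y -0.30 to -0.20 m), the pins to its left (y over 0.05 m); between them lie only things under 40 mm high, a clear way for the raised door.
Not all that is in view belongs to the job. Leave any orange look-alike of the part that bears door_grip alone.

How it is judged:
By the outcome, as a careful person would: the job done as asked, in the order asked, and still so for the second after the job is handed in, with the robot touching nothing.
It also fails if it takes over 48 s, if anything falls off the work surface, if the arm or the gripper's body presses on something with over 40 N, if the wrist force passes 120 N, or if a joint passes its speed limit or range.

## Working session

There is one attempt and no reset: what is moved stays moved. The work goes in short steps, Python scripts to look and compute and a tool call to move; the robot and the scene stay as the last step left them, time stands still between calls to the robot, and variables do not carry over. Pictures are saved under pics/ and viewed, at most 10 in all, crops included, and the job is handed in when it is done.

Besides the shell and the picture viewer there is one more tool, called after "Call:" by a JSON object that holds its "name" and its "arguments", one argument or row to a line. drive_tool: Moves the arm, as the interface text tells. Its arguments: {"type":"object","properties":{"motion":{"type":"array","items":{"type":"object","properties":{"slide":{"type":"array","items":{"type":"number"}},"dr":{"type":"array","items":{"type":"number"}},"gripper":{"type":"number"}}}},"newtons":{"type":"number"}},"required":["motion"]}

```bash
mkdir -p pics; python3 - <<'E'
from cell import robot
import cv2
for n in("side","top"):
    im=robot.snapshot(n); cv2.imwrite(f"pics/{n}0.png",im[:,:,::-1]); c=robot.get_calibration(n); print(n,c)
s=robot.state();print(s)
E
```

```text
side {'fx': 524.5254706093808, 'fy': 524.5254706093808, 'cx': 323.6435437979604, 'cy': 233.67696209487195, 'R': array([[-0.85066169, -0.52567235, -0.00657772],
       [-0.34001196,  0.55967609, -0.75574767],
       [ 0.40095704, -0.64064909, -0.65482989]]), 't': array([0.33630431, 0.2789274 , 0.79028494])}
top {'fx': 450.21221538968183, 'fy': 450.21221538968183, 'cx': 318.5240276071256, 'cy': 239.07659995057574, 'R': array([[ 0.00675814, -0.99985915,  0.01536261],
       [-0.98668973, -0.00916369, -0.16235579],
       [ 0.1624737 , -0.01406091, -0.98661268]]), 't': array([-0.05581675,  0.44093398,  0.87298023])}
{'t': 0.1, 'qpos': array([-1.16937869e+00,  3.53583687e-01,  1.63405767e+00, -7.12955752e-06,
        1.15519009e+00, -2.42177857e-03]), 'joint_velocities': array([ 8.99318063e-04, -1.92202615e-03, -2.71983073e-03, -2.53276515e-03,
        4.72732508e-05, -1.69277928e-04]), 'joint_torque': array([-1.92583895e-03, -5.94908702e+01, -3.34929836e+01,  6.98191370e-02,
        1.83908769e-02, -1.37044432e-05]), 'ee_pos': array([ 0.24541513, -0.57434151,  0.23093665]), 'orientation': array([[ 9.19557938e-01,  3.92954143e-01, -4.90032232e-04],
       [ 3.92954448e-01, -9.19557234e-01,  1.13777586e-03],
       [-3.51894657e-06, -1.23881117e-03, -9.99999233e-01]]), 'ft_force': array([ 0.0357136 , -0.38104144, -0.78740612]), 'wrist_torque': array([ 0.02929448,  0.03489471, -0.00575291]), 'grip_force': 0.0, 'finger_gap': 0.09188639397029132}
```

View pics/side0.png

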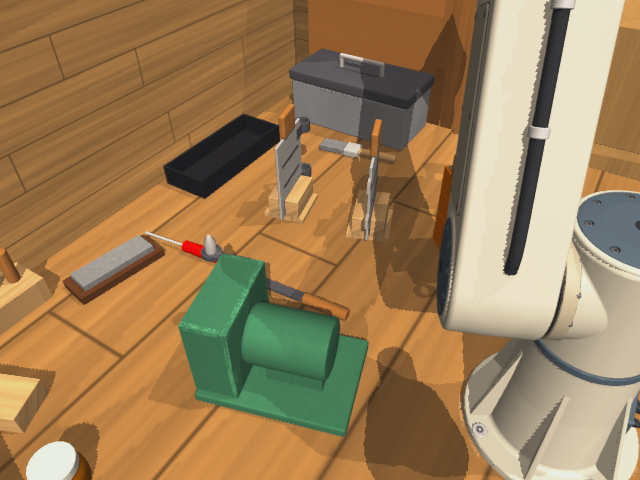

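View pics/top0.png

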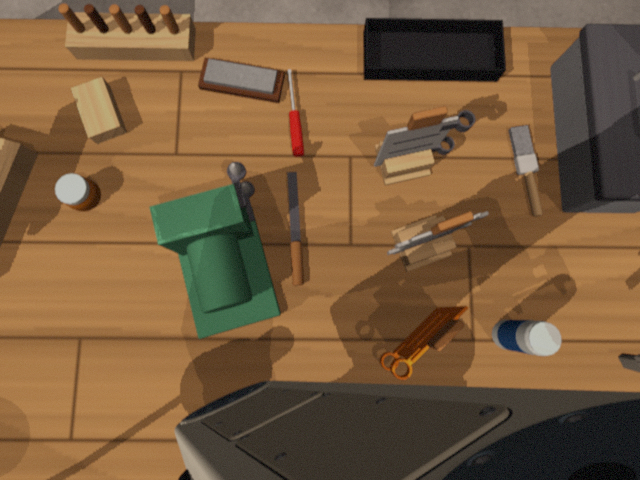

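Seen in the side view: door with knuckles (288,155), cover without knuckles (373,180), upper pin (210,242). In the top view: door handle (430,118), cover handle (455,222), orange look-alike (425,340), pins (236,170) and (247,188).
Candidates for the door are (430,118), (455,222) and (425,340). I choose (430,118), which is steel with two tubes. Next I check it in a close crop.

```bash
python3 - <<'E'
import cv2,numpy as np
t=cv2.imread("pics/top0.png");s=cv2.imread("pics/side0.png")
a=cv2.resize(t[95:175,365:485],(600,400),interpolation=2)
b=cv2.resize(t[150:210,215:275],(400,400),interpolation=2)
c=cv2.resize(s[85:225,255:325],(300,600),interpolation=2)
d=cv2.resize(s[220:300,180:280],(500,400),interpolation=2)
cv2.imwrite("pics/c1.png",cv2.resize(np.hstack([a,b]),(800,320)))
cv2.imwrite("pics/c2.png",np.hstack([c,cv2.copyMakeBorder(d,0,200,0,0,0)]))
E
```

```text
(no output)
```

View pics/c1.png

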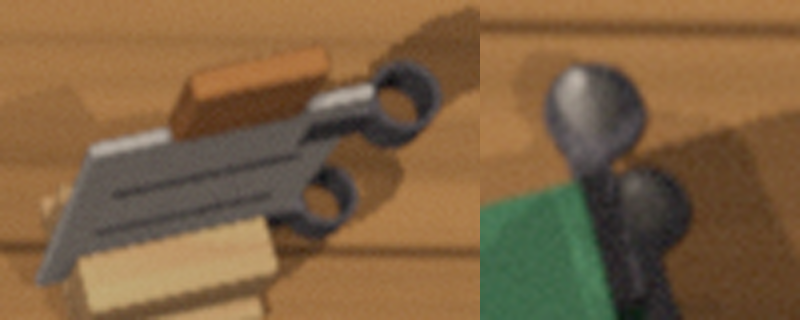

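View pics/c2.png

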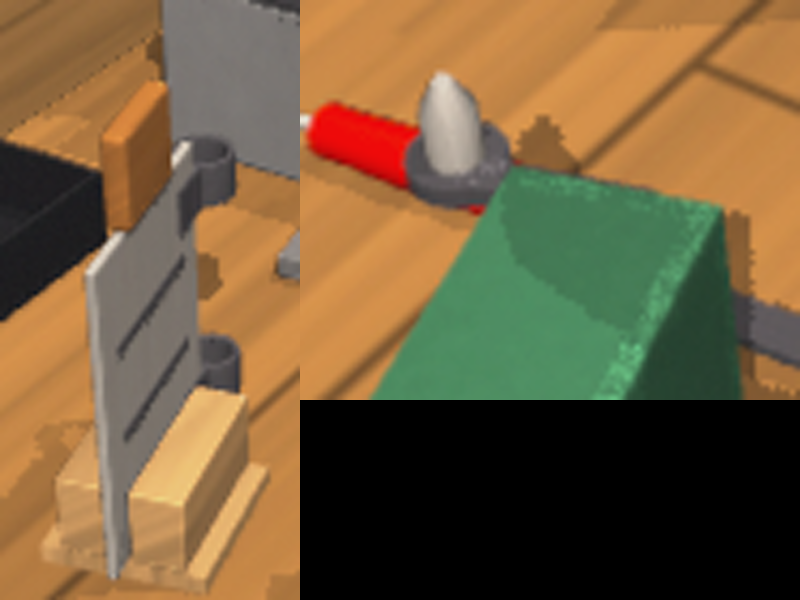

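The crop confirms the steel door with two tube knuckles; the pins have white tips. For the corner points I make one larger zoom.

```bash
python3 - <<'E'
import cv2,numpy as np
t=cv2.imread("pics/top0.png");s=cv2.imread("pics/side0.png")
def z(im,x,y,w,h,k,step):
    o=cv2.resize(im[y:y+h,x:x+w],None,fx=k,fy=k,interpolation=cv2.INTER_CUBIC)
    for g in range(-(-x//step)*step,x+w,step):
        cv2.line(o,(int((g-x+.5)*k),0),(int((g-x+.5)*k),6),(255,255,0),1);cv2.putText(o,str(g),(int((g-x)*k),16),0,.35,(255,255,0),1)
    for g in range(-(-y//step)*step,y+h,step):
        cv2.line(o,(0,int((g-y+.5)*k)),(6,int((g-y+.5)*k)),(255,255,0),1);cv2.putText(o,str(g),(8,int((g-y+.5)*k)+4),0,.35,(255,255,0),1)
    return o
A=z(t,370,100,110,70,7,10);B=np.zeros((600,800,3),np.uint8)
# top view door 7x -> 770x490
cv2.imwrite("pics/d1.png",A)
C=z(s,265,95,57,85,7,10); D=z(s,180,225,56,85,7,10)
cv2.imwrite("pics/d2.png",np.hstack([C,D]))
E2=z(t,145,155,110,75,7,10); cv2.imwrite("pics/d3.png",E2)
E
```

```text
(no output)
```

View pics/d1.png

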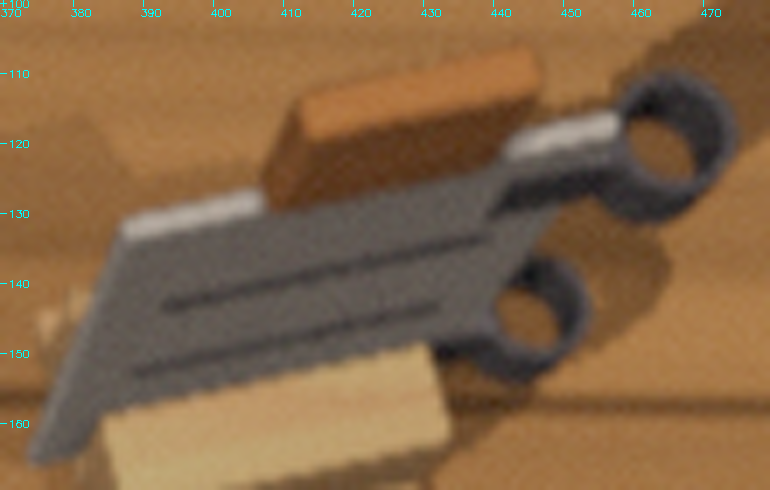

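View pics/d2.png

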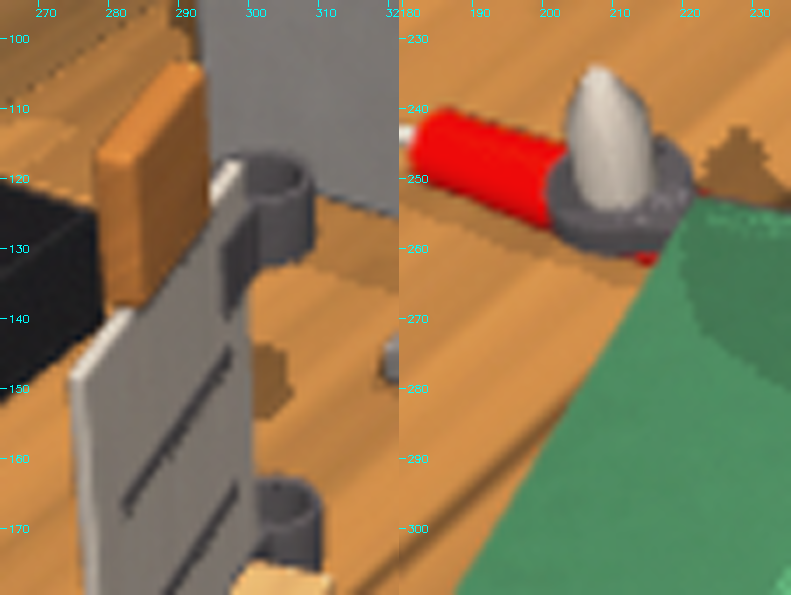

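View pics/d3.png

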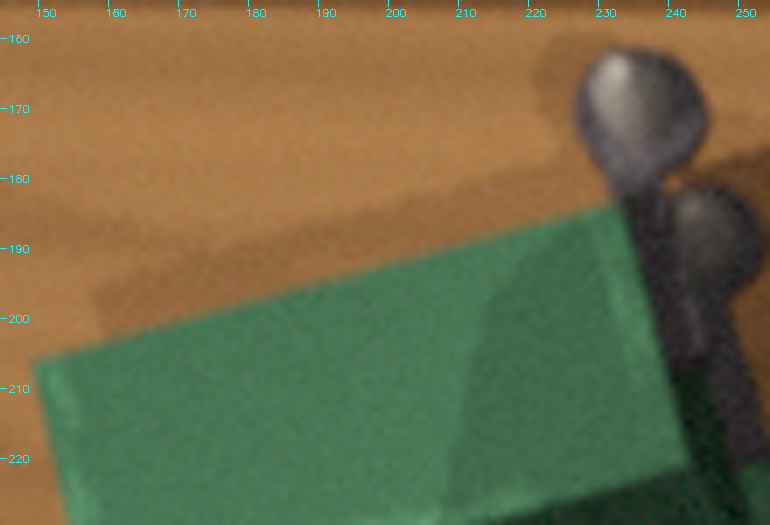

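```bash
cat > h.py <<'E'
import numpy as np
from scipy.optimize import least_squares
from cell import robot
C={n:robot.get_calibration(n) for n in("side","top")}
def proj(n,X):
    c=C[n];p=np.atleast_2d(X)@c["R"].T+c["t"]
    return np.c_[c["fx"]*p[:,0]/p[:,2]+c["cx"],c["fy"]*p[:,1]/p[:,2]+c["cy"]]
def ray(n,px,z):
    c=C[n];o=-c["R"].T@c["t"];d=c["R"].T@np.array([(px[0]-c["cx"])/c["fx"],(px[1]-c["cy"])/c["fy"],1])
    return o+d*(z-o[2])/d[2]
def rot(yaw,lean=0):
    c,s=np.cos(yaw),np.sin(yaw);cl,sl=np.cos(lean),np.sin(lean)
    return np.array([[c,-s,0],[s,c,0],[0,0,1]])@np.array([[cl,0,sl],[0,1,0],[-sl,0,cl]])
def fit(cor,x0):
    # cor: list (view, model mm, px)
    def r(p):
        R=rot(p[3],p[4]);return np.concatenate([(proj(v,R@(np.array(m)/1e3)+p[:3])[0]-px) for v,m,px in cor]+[[p[4]*20]])
    q=least_squares(r,x0,loss="soft_l1");return q.x,r(q.x)
E
python3 - <<'E'
from h import *
f=lambda off,u:np.array(u)/7-.43+off
T=(370,100);S=(265,95)
L=[("top",(-7,30,25),f(T,(308,140))),("top",(7,30,25),f(T,(298,98))),("top",(7,-30,25),f(T,(535,45))),("top",(-7,-30,25),f(T,(543,90))),
("top",(-3,65,-28),f(T,(128,240))),("top",(3,65,-28),f(T,(120,222))),("top",(0,-85,-44),f(T,(668,137))),("top",(0,-85,-164),f(T,(531,314))),
("side",(7,30,25),f(S,(95,160))),("side",(-7,30,25),f(S,(142,165))),("side",(-7,-30,25),f(S,(208,75))),("side",(7,-30,25),f(S,(178,65))),
("side",(7,30,-25),f(S,(105,300))),("side",(-7,30,-25),f(S,(137,308))),("side",(3,65,-28),f(S,(72,375))),("side",(-3,65,-28),f(S,(82,378))),
("side",(0,-85,-44),f(S,(255,187))),("side",(0,-85,-164),f(S,(265,511)))]
p,r=fit(L,[.55,-.23,.22,0.2,0]);print("door",p,"yaw deg",np.degrees(p[3:]));print(r[:-1].reshape(-1,2).round(1).tolist())
D=(180,225);E=(145,155)
fl,fr,br=[ray("top",f(E,u),.17) for u in((35,362),(620,207),(690,462))]
d=fl-fr;e=fr-br;yaw=np.arctan2(-d[0],d[1]);print("roof",fl,fr,br,np.degrees([yaw,np.arctan2(e[1],e[0])]))
for v,u in(("top",(642,113)),):print("foot top",ray(v,f(E,u),.16))
print("tip top",ray("top",f(E,(613,72)),.192)," side foot",ray("side",f(D,(213,182)),.16),"side tip",ray("side",f(D,(199,70)),.192), "lower",ray("top",f(E,(705,240)),.04))
E
```

```text
door [ 0.62160676 -0.23154057  0.21411021  0.23114999 -0.02052288] yaw deg [13.2439186  -1.17587439]
[[0.0, 0.5], [-0.7, -1.4], [0.5, -1.2], [1.5, 0.2], [-1.0, 0.3], [-0.7, -0.3], [0.2, -0.2], [-0.1, -2.0], [-0.1, -0.7], [-0.1, -0.2], [1.6, -1.2], [-0.7, -0.9], [-0.4, 1.9], [1.5, 2.0], [-0.5, 1.8], [0.9, 1.9], [1.5, 0.0], [0.8, -0.1]]
roof [0.47415612 0.2423312  0.17      ] [0.51538247 0.09965831 0.17      ] [0.45055069 0.08000619 0.17      ] [16.11702598 16.86335147]
foot top [0.54307981 0.09682496 0.16      ]
tip top [0.54309313 0.09863475 0.192     ]  side foot [0.5474957  0.09873213 0.16      ] side tip [0.54766529 0.09610808 0.192     ] lower [0.54344656 0.0982183  0.04      ]
```

Measured: door handle (0.622, -0.232, 0.214) with yaw 13.2°, upper pin (0.545, 0.0975, 0.16) with yaw 16.4°. First I raise the tool and turn it +80.1°.

Call:
{"name": "drive_tool", "arguments": {
  "motion": [
    {"slide": [0, 0, -0.12], "dr": [0, 0, -0.089], "gripper": 1},
    {"slide": [0, 0, -0.12], "dr": [0, 0, -0.089], "gripper": 1},
    {"slide": [0, 0, -0.12], "dr": [0, 0, -0.089], "gripper": 1},
    {"slide": [0, 0, -0.12], "dr": [0, 0, -0.089], "gripper": 1},
    {"slide": [0, 0, -0.12], "dr": [0, 0, -0.089], "gripper": 1},
    {"slide": [0, 0, -0.12], "dr": [0, 0, -0.089], "gripper": 1},
    {"slide": [0, 0, -0.12], "dr": [0, 0, -0.089], "gripper": 1},
    {"slide": [0, 0, -0.12], "dr": [0, 0, -0.089], "gripper": 1},
    {"slide": [0, 0, -0.12], "dr": [0, 0, -0.089], "gripper": 1},
    {"slide": [0, 0, -0.12], "dr": [0, 0, -0.089], "gripper": 1}
  ]
}}

```text
t: 1.35
ee_pos: [0.2455, -0.5745, 0.3515]
orientation: [[-0.233, 0.972, -0.0], [0.972, 0.233, 0.001], [0.001, -0.0, -1.0]]
ft_force: [-0.1, -1.1, -1.0]
finger_gap: 0.092
grip_force: 0.0
```

```bash
cat >> h.py <<'E'
def go(x,y,z,yaw):
    # remaining move: total slide in tool axes (units of 10 cm) and turn (units of 90 deg); yaw = heading of tool y
    s=robot.state();R=s["orientation"];c,n=np.cos(yaw),np.sin(yaw)
    G=np.array([[-n,c,0],[c,n,0],[0,0,-1.]])
    from scipy.spatial.transform import Rotation as Q
    print("t",round(s["t"],2),"pos",s["ee_pos"].round(4),"F",s["ft_force"].round(1),"gap",round(s["finger_gap"],4),"grip",round(s["grip_force"],1))
    print("slide",(R.T@(np.array([x,y,z])-s["ee_pos"])*10).round(3),"dr",(Q.from_matrix(R.T@G).as_rotvec()/(np.pi/2)).round(4),"q",s["qpos"].round(2))
E
python3 -c "
from h import *
go(.622,-.232,.34,np.radians(13.2))"
```

```text
t 1.35 pos [ 0.2455 -0.5745  0.3515] F [-0.1 -1.1 -1. ] gap 0.092 grip 0.0
slide [2.451 4.461 0.117] dr [-0.0001 -0.0005  0.0033] q [-1.17  0.27  1.49 -0.    1.39 -1.41]
```

Call:
{"name": "drive_tool", "arguments": {
  "motion": [
    {"slide": [0.245, 0.446, 0], "dr": [0, 0, 0], "gripper": 1},
    {"slide": [0.245, 0.446, 0], "dr": [0, 0, 0.003], "gripper": 1},
    {"slide": [0.245, 0.446, 0], "dr": [0, 0, 0], "gripper": 1},
    {"slide": [0.245, 0.446, 0], "dr": [0, 0, 0], "gripper": 1},
    {"slide": [0.245, 0.446, 0], "dr": [0, 0, 0], "gripper": 1},
    {"slide": [0.245, 0.446, 0], "dr": [0, 0, 0], "gripper": 1},
    {"slide": [0.245, 0.446, 0], "dr": [0, 0, 0], "gripper": 1},
    {"slide": [0.245, 0.446, 0], "dr": [0, 0, 0], "gripper": 1},
    {"slide": [0.245, 0.446, 0], "dr": [0, 0, 0], "gripper": 1},
    {"slide": [0.245, 0.446, 0], "dr": [0, 0, 0], "gripper": 1}
  ]
}}

```text
t: 2.6
ee_pos: [0.6258, -0.2342, 0.3512]
orientation: [[-0.224, 0.974, -0.001], [0.974, 0.224, 0.0], [0.0, -0.001, -1.0]]
ft_force: [0.0, -0.0, 0.3]
finger_gap: 0.0919
grip_force: 0.0
```

```bash
python3 -c "
from h import *
go(.622,-.232,.212,np.radians(13.2))"
```

```text
t 2.6 pos [ 0.6258 -0.2342  0.3512] F [ 0.  -0.   0.3] gap 0.0919 grip 0.0
slide [ 0.03  -0.032  1.392] dr [-0.0004 -0.0002 -0.0026] q [-0.36  0.34  1.39 -0.    1.41 -0.59]
```

Call:
{"name": "drive_tool", "arguments": {
  "motion": [
    {"slide": [0.03, -0.03, 0.15], "dr": [0, 0, -0.003], "gripper": 1},
    {"slide": [0, 0, 0.2], "dr": [0, 0, 0], "gripper": 1},
    {"slide": [0, 0, 0.2], "dr": [0, 0, 0], "gripper": 1},
    {"slide": [0, 0, 0.2], "dr": [0, 0, 0], "gripper": 1},
    {"slide": [0, 0, 0.2], "dr": [0, 0, 0], "gripper": 1},
    {"slide": [0, 0, 0.2], "dr": [0, 0, 0], "gripper": 1},
    {"slide": [0, 0, 0.14], "dr": [0, 0, 0], "gripper": 1},
    {"slide": [0, 0, 0.1], "dr": [0, 0, 0], "gripper": 1},
    {"slide": [0, 0, 0], "dr": [0, 0, 0], "gripper": 1},
    {"slide": [0, 0, 0], "dr": [0, 0, 0], "gripper": 1}
  ]
}}

```text
t: 3.85
ee_pos: [0.6217, -0.2334, 0.2132]
orientation: [[-0.229, 0.973, 0.001], [0.973, 0.229, -0.0], [-0.001, 0.001, -1.0]]
ft_force: [-0.6, -0.5, -0.1]
finger_gap: 0.092
grip_force: 0.0
```

```bash
python3 - <<'E'
from h import *
import cv2
go(.622,-.232,.212,np.radians(13.2))
t=robot.snapshot("top");s=robot.snapshot("side")
a=cv2.resize(t[60:180,360:490],(433,400),interpolation=2);b=cv2.resize(s[60:220,230:350],(300,400),interpolation=2)
cv2.imwrite("pics/g.png",np.hstack([a,b])[:,:,::-1])
E
```

```text
t 3.85 pos [ 0.6217 -0.2334  0.2132] F [-0.6 -0.5 -0.1] gap 0.092 grip 0.0
slide [0.013 0.006 0.012] dr [0.0005 0.0004 0.0004] q [-0.36  0.43  1.56  0.    1.15 -0.59]
```

View pics/g.png

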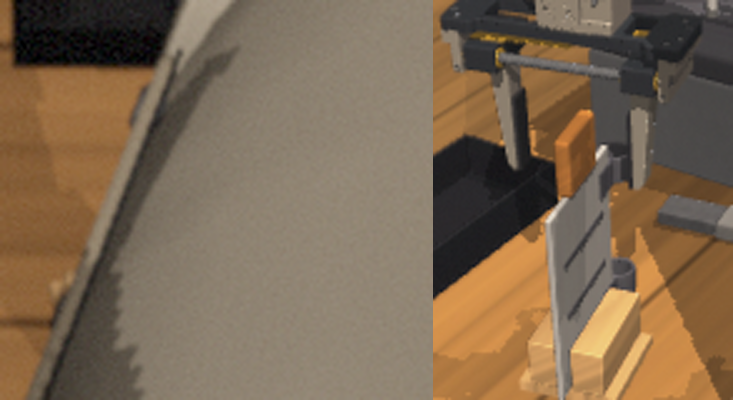

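The side crop shows the open fingers astride the handle (575,150), level and roughly centred. I close now.

Call:
{"name": "drive_tool", "arguments": {
  "motion": [
    {"slide": [0, 0, 0], "dr": [0, 0, 0], "gripper": -1},
    {"slide": [0, 0, 0], "dr": [0, 0, 0], "gripper": -1},
    {"slide": [0, 0, 0], "dr": [0, 0, 0], "gripper": -1},
    {"slide": [0, 0, 0], "dr": [0, 0, 0], "gripper": -1},
    {"slide": [0, 0, 0], "dr": [0, 0, 0], "gripper": -1},
    {"slide": [0, 0, 0], "dr": [0, 0, 0], "gripper": -1},
    {"slide": [0, 0, 0], "dr": [0, 0, 0], "gripper": -1},
    {"slide": [0, 0, 0], "dr": [0, 0, 0], "gripper": -1},
    {"slide": [0, 0, 0], "dr": [0, 0, 0], "gripper": -1},
    {"slide": [0, 0, 0], "dr": [0, 0, 0], "gripper": -1}
  ],
  "newtons": 45
}}

```text
t: 5.2
ee_pos: [0.6215, -0.2333, 0.2126]
orientation: [[-0.229, 0.973, 0.0], [0.973, 0.229, 0.0], [-0.0, 0.0, -1.0]]
ft_force: [1.6, 0.2, -1.1]
finger_gap: 0.0141
grip_force: 45.0
```

Held (gap 14.1 mm). I lift straight up 85 mm.

Call:
{"name": "drive_tool", "arguments": {
  "motion": [
    {"slide": [0, 0, -0.05], "dr": [0, 0, 0], "gripper": -1},
    {"slide": [0, 0, -0.1], "dr": [0, 0, 0], "gripper": -1},
    {"slide": [0, 0, -0.1], "dr": [0, 0, 0], "gripper": -1},
    {"slide": [0, 0, -0.1], "dr": [0, 0, 0], "gripper": -1},
    {"slide": [0, 0, -0.1], "dr": [0, 0, 0], "gripper": -1},
    {"slide": [0, 0, -0.1], "dr": [0, 0, 0], "gripper": -1},
    {"slide": [0, 0, -0.1], "dr": [0, 0, 0], "gripper": -1},
    {"slide": [0, 0, -0.1], "dr": [0, 0, 0], "gripper": -1},
    {"slide": [0, 0, -0.1], "dr": [0, 0, 0], "gripper": -1},
    {"slide": [0, 0, 0], "dr": [0, 0, 0], "gripper": -1}
  ]
}}

```text
t: 6.45
ee_pos: [0.6217, -0.2335, 0.2987]
orientation: [[-0.229, 0.973, 0.002], [0.973, 0.229, -0.001], [-0.001, 0.001, -1.0]]
ft_force: [0.7, -0.6, -5.1]
finger_gap: 0.0137
grip_force: 45.0
```

```bash
python3 -c "
from h import *
go(.605,.204,.288,np.radians(16.4))"
```

```text
t 6.45 pos [ 0.6217 -0.2335  0.2987] F [ 0.7 -0.6 -5.1] gap 0.0137 grip 45.0
slide [4.297 0.839 0.104] dr [ 0.0008  0.0006 -0.0352] q [-0.36  0.36  1.47 -0.    1.31 -0.59]
```

Call:
{"name": "drive_tool", "arguments": {
  "motion": [
    {"slide": [0.2, 0.08, 0], "dr": [0, 0, 0], "gripper": -1},
    {"slide": [0.4, 0.08, 0], "dr": [0, 0, 0], "gripper": -1},
    {"slide": [0.5, 0.08, 0], "dr": [0, 0, 0], "gripper": -1},
    {"slide": [0.5, 0.09, 0], "dr": [0, 0, 0], "gripper": -1},
    {"slide": [0.5, 0.09, 0], "dr": [0, 0, 0], "gripper": -1},
    {"slide": [0.5, 0.09, 0], "dr": [0, 0, 0], "gripper": -1},
    {"slide": [0.5, 0.09, 0], "dr": [0, 0, 0], "gripper": -1},
    {"slide": [0.5, 0.08, 0], "dr": [0, 0, -0.01], "gripper": -1},
    {"slide": [0.4, 0.08, 0], "dr": [0, 0, -0.01], "gripper": -1},
    {"slide": [0.3, 0.08, 0], "dr": [0, 0, -0.015], "gripper": -1}
  ]
}}

```text
t: 7.7
ee_pos: [0.6018, 0.2074, 0.2971]
orientation: [[-0.284, 0.959, -0.001], [0.959, 0.284, 0.0], [0.001, -0.001, -1.0]]
ft_force: [1.0, -0.9, -5.4]
finger_gap: 0.0136
grip_force: 45.0
```

```bash
python3 - <<'E'
from h import *
import cv2
go(.605,.204,.283,np.radians(16.4))
t=robot.snapshot("top");s=robot.snapshot("side")
a=cv2.resize(t[90:230,140:300],(400,350),interpolation=2);b=cv2.resize(s[100:300,130:290],(400,500),interpolation=2)
cv2.imwrite("pics/m.png",np.hstack([cv2.copyMakeBorder(a,0,150,0,0,0),b])[:,:,::-1]);cv2.imwrite("pics/ms.png",s[:,:,::-1]);cv2.imwrite("pics/mt.png",t[:,:,::-1])
E
```

```text
t 7.7 pos [0.6018 0.2074 0.2971] F [ 1.  -0.9 -5.4] gap 0.0136 grip 45.0
slide [-0.041  0.021  0.141] dr [-0.0005 -0.0004  0.0013] q [0.33 0.32 1.53 0.   1.29 0.04]
```

View pics/m.png

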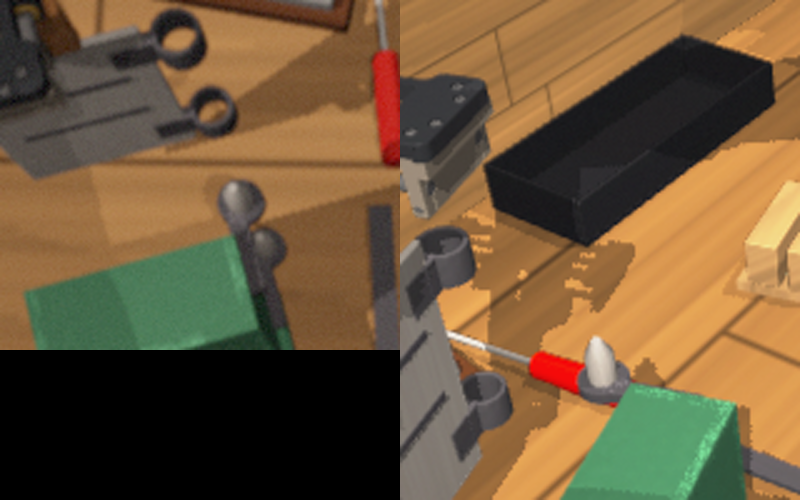

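The top crop shows the knuckle rims at about (211,105) and (225,134). The side crop shows the upper rim near (150,198) and lower rim near (165,255). I compare these with the pose expected from the grasp.

```bash
python3 - <<'E'
from h import *
s=robot.state();R=s["orientation"];x=R[:,1];y=R[:,0]
h=s["ee_pos"]+[0,0,.001]
for dz in(-.044,-.164):
    k=h-.085*y+[0,0,dz];print("exp",k.round(4),proj("top",k).round(1),proj("side",k).round(1))
for v,px,z in(("top",(210.9,104.9),h[2]-.044),("top",(224.9,133.7),h[2]-.164)):print(v,ray(v,px,z).round(4))
# Hough for rims
import cv2
t=cv2.imread("pics/mt.png");s_=cv2.imread("pics/ms.png")
hsv=cv2.cvtColor(t,cv2.COLOR_BGR2HSV)
g=cv2.resize(cv2.cvtColor(t,cv2.COLOR_BGR2GRAY)[90:150,190:245],None,fx=6,fy=6,interpolation=2)
c=cv2.HoughCircles(g,cv2.HOUGH_GRADIENT,1,60,param1=120,param2=25,minRadius=30,maxRadius=75)
print((c[0]/6-[.42,.42,0]+[190,90,0]).round(1) if c is not None else None)
g=cv2.resize(cv2.cvtColor(t,cv2.COLOR_BGR2GRAY)[155:200,220:262],None,fx=6,fy=6,interpolation=2)
c=cv2.HoughCircles(g,cv2.HOUGH_GRADIENT,1,60,param1=120,param2=25,minRadius=30,maxRadius=75)
print((c[0]/6-[.42,.42,0]+[220,155,0]).round(1) if c is not None else None)
E
```

```text
exp [0.6262 0.1271 0.2538] [[209.6 102.4]] [[148.6 197.5]]
exp [0.6262 0.1271 0.1338] [[224.  132.1]] [[164.9 255.3]]
top [0.6219 0.1248 0.254 ]
top [0.623  0.1252 0.134 ]
None
None
```

The offset between the views cancels, so relative to the knuckles the pin is at (0.547, 0.0985). The TCP target is (0.523, 0.180). I go in level along -x.

```bash
python3 -c "
from h import *
go(.523,.180,.282,np.radians(16.4))"
```

```text
t 7.8 pos [0.6019 0.2085 0.297 ] F [-0.7 -0.8 -5.7] gap 0.0138 grip 45.0
slide [-0.048 -0.838  0.15 ] dr [-0.0004 -0.0011  0.0022] q [0.33 0.32 1.53 0.   1.29 0.04]
```

Call:
{"name": "drive_tool", "arguments": {
  "motion": [
    {"slide": [-0.025, 0, 0.075], "dr": [0, 0, 0.002], "gripper": -1},
    {"slide": [-0.025, 0, 0.075], "dr": [0, 0, 0], "gripper": -1},
    {"slide": [0, -0.1, 0], "dr": [0, 0, 0], "gripper": -1},
    {"slide": [0, -0.13, 0], "dr": [0, 0, 0], "gripper": -1},
    {"slide": [0, -0.13, 0], "dr": [0, 0, 0], "gripper": -1},
    {"slide": [0, -0.13, 0], "dr": [0, 0, 0], "gripper": -1},
    {"slide": [0, -0.13, 0], "dr": [0, 0, 0], "gripper": -1},
    {"slide": [0, -0.12, 0], "dr": [0, 0, 0], "gripper": -1},
    {"slide": [0, -0.1, 0], "dr": [0, 0, 0], "gripper": -1},
    {"slide": [0, 0, 0], "dr": [0, 0, 0], "gripper": -1}
  ]
}}

```text
t: 9.05
ee_pos: [0.5232, 0.1761, 0.2828]
orientation: [[-0.279, 0.96, 0.0], [0.96, 0.279, 0.0], [-0.0, 0.0, -1.0]]
ft_force: [0.3, 0.2, -5.3]
finger_gap: 0.0137
grip_force: 45.0
```

```bash
python3 - <<'E'
from h import *
import cv2
go(.523,.180,.282,np.radians(16.4))
t=robot.snapshot("top");s=robot.snapshot("side")
a=cv2.resize(t[140:210,200:270],(400,400),interpolation=2);b=cv2.resize(s[180:280,160:260],(400,400),interpolation=2)
cv2.imwrite("pics/n.png",np.hstack([a,b])[:,:,::-1])
h=robot.state();k=h["ee_pos"]+[0,0,.001]-.085*h["orientation"][:,0]
for dz in(-.044,-.068):print(proj("top",k+[0,0,dz]),proj("side",k+[0,0,dz]))
E
```

```text
t 9.05 pos [0.5232 0.1761 0.2828] F [ 0.3  0.2 -5.3] gap 0.0137 grip 45.0
slide [0.038 0.009 0.008] dr [ 0.0001  0.     -0.0021] q [ 0.32  0.19  1.73 -0.    1.22  0.04]
[[229.50488226 152.41888704]] [[203.75373714 210.16328009]]
[[232.10179166 157.5090422 ]] [[206.18834289 222.39626432]]
```

View pics/n.png

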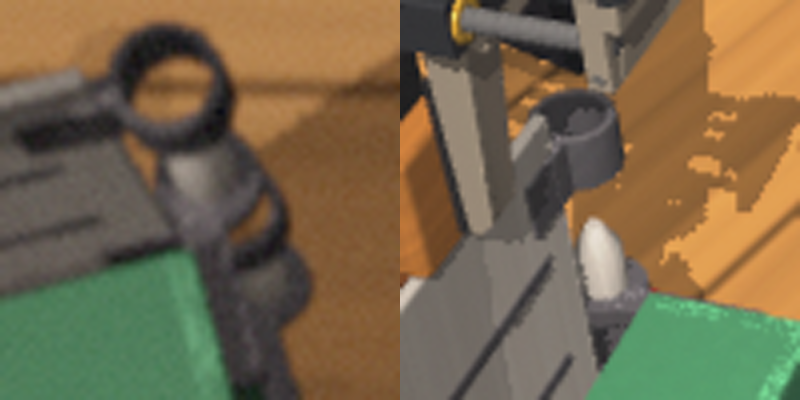

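In the last picture the upper knuckle rim is 4 mm right of the spot above the pin tip: in the side crop the rim is at (575,117) and the tip at (592,222). That matches the residual slide of +0.038. I correct it and start lowering.

Call:
{"name": "drive_tool", "arguments": {
  "motion": [
    {"slide": [0.035, 0.009, 0], "dr": [0, 0, -0.002], "gripper": -1},
    {"slide": [0, 0, 0], "dr": [0, 0, 0], "gripper": -1},
    {"slide": [0, 0, 0.04], "dr": [0, 0, 0], "gripper": -1},
    {"slide": [0, 0, 0.04], "dr": [0, 0, 0], "gripper": -1},
    {"slide": [0, 0, 0.04], "dr": [0, 0, 0], "gripper": -1},
    {"slide": [0, 0, 0.04], "dr": [0, 0, 0], "gripper": -1},
    {"slide": [0, 0, 0.04], "dr": [0, 0, 0], "gripper": -1},
    {"slide": [0, 0, 0.04], "dr": [0, 0, 0], "gripper": -1},
    {"slide": [0, 0, 0.04], "dr": [0, 0, 0], "gripper": -1},
    {"slide": [0, 0, 0], "dr": [0, 0, 0], "gripper": -1}
  ]
}}

```text
t: 10.4
ee_pos: [0.5234, 0.1798, 0.2542]
orientation: [[-0.282, 0.959, -0.001], [0.959, 0.282, -0.0], [-0.0, -0.001, -1.0]]
ft_force: [0.3, 0.5, -4.4]
finger_gap: 0.0138
grip_force: 45.0
```

```bash
python3 -c "
from h import *
go(.523,.180,.227,np.radians(16.4));print(robot.state()['wrist_torque'])"
```

```text
t 10.4 pos [0.5234 0.1798 0.2542] F [ 0.3  0.5 -4.4] gap 0.0138 grip 45.0
slide [ 0.003 -0.003  0.272] dr [-0.0004  0.     -0.0002] q [0.33 0.22 1.76 0.   1.16 0.04]
[ 0.02802508 -0.05679394  0.01709676]
```

Call:
{"name": "drive_tool", "arguments": {
  "motion": [
    {"slide": [0, 0, 0.025], "dr": [0, 0, 0], "gripper": -1},
    {"slide": [0, 0, 0.025], "dr": [0, 0, 0], "gripper": -1},
    {"slide": [0, 0, 0.025], "dr": [0, 0, 0], "gripper": -1},
    {"slide": [0, 0, 0.025], "dr": [0, 0, 0], "gripper": -1},
    {"slide": [0, 0, 0.025], "dr": [0, 0, 0], "gripper": -1},
    {"slide": [0, 0, 0.025], "dr": [0, 0, 0], "gripper": -1},
    {"slide": [0, 0, 0.025], "dr": [0, 0, 0], "gripper": -1},
    {"slide": [0, 0, 0.025], "dr": [0, 0, 0], "gripper": -1},
    {"slide": [0, 0, 0.02], "dr": [0, 0, 0], "gripper": -1},
    {"slide": [0, 0, 0], "dr": [0, 0, 0], "gripper": -1}
  ]
}}

```text
t: 11.65
ee_pos: [0.5236, 0.1798, 0.2324]
orientation: [[-0.282, 0.959, -0.0], [0.959, 0.282, -0.0], [-0.0, -0.0, -1.0]]
ft_force: [0.8, -0.4, -4.1]
finger_gap: 0.0135
grip_force: 45.0
```

Still free at about 5 mm above the seat. I lower the rest in small steps.

Call:
{"name": "drive_tool", "arguments": {
  "motion": [
    {"slide": [0, 0, 0.01], "dr": [0, 0, 0], "gripper": -1},
    {"slide": [0, 0, 0.01], "dr": [0, 0, 0], "gripper": -1},
    {"slide": [0, 0, 0.01], "dr": [0, 0, 0], "gripper": -1},
    {"slide": [0, 0, 0.01], "dr": [0, 0, 0], "gripper": -1},
    {"slide": [0, 0, 0.01], "dr": [0, 0, 0], "gripper": -1},
    {"slide": [0, 0, 0], "dr": [0, 0, 0], "gripper": -1},
    {"slide": [0, 0, 0], "dr": [0, 0, 0], "gripper": -1},
    {"slide": [0, 0, 0], "dr": [0, 0, 0], "gripper": -1},
    {"slide": [0, 0, 0], "dr": [0, 0, 0], "gripper": -1},
    {"slide": [0, 0, 0], "dr": [0, 0, 0], "gripper": -1}
  ]
}}

```text
t: 12.9
ee_pos: [0.5236, 0.1798, 0.2276]
orientation: [[-0.282, 0.959, 0.0], [0.959, 0.282, -0.0], [-0.0, 0.0, -1.0]]
ft_force: [0.3, -0.1, -5.1]
finger_gap: 0.014
grip_force: 45.0
```

Call:
{"name": "drive_tool", "arguments": {
  "motion": [
    {"slide": [0, 0, 0.01], "dr": [0, 0, 0], "gripper": -1},
    {"slide": [0, 0, 0], "dr": [0, 0, 0], "gripper": -1},
    {"slide": [0, 0, 0.01], "dr": [0, 0, 0], "gripper": -1},
    {"slide": [0, 0, 0], "dr": [0, 0, 0], "gripper": -1},
    {"slide": [0, 0, 0.01], "dr": [0, 0, 0], "gripper": -1},
    {"slide": [0, 0, 0], "dr": [0, 0, 0], "gripper": -1},
    {"slide": [0, 0, 0], "dr": [0, 0, 0], "gripper": -1},
    {"slide": [0, 0, 0], "dr": [0, 0, 0], "gripper": -1},
    {"slide": [0, 0, 0], "dr": [0, 0, 0], "gripper": -1},
    {"slide": [0, 0, 0], "dr": [0, 0, 0], "gripper": -1}
  ]
}}

```text
t: 14.15
ee_pos: [0.5236, 0.1798, 0.2246]
orientation: [[-0.282, 0.959, -0.0], [0.959, 0.282, 0.0], [0.0, -0.0, -1.0]]
ft_force: [0.4, -0.0, -4.8]
finger_gap: 0.0136
grip_force: 45.0
```

Call:
{"name": "drive_tool", "arguments": {
  "motion": [
    {"slide": [0, 0, 0.01], "dr": [0, 0, 0], "gripper": -1},
    {"slide": [0, 0, 0], "dr": [0, 0, 0], "gripper": -1},
    {"slide": [0, 0, 0.01], "dr": [0, 0, 0], "gripper": -1},
    {"slide": [0, 0, 0], "dr": [0, 0, 0], "gripper": -1},
    {"slide": [0, 0, 0.01], "dr": [0, 0, 0], "gripper": -1},
    {"slide": [0, 0, 0], "dr": [0, 0, 0], "gripper": -1},
    {"slide": [0, 0, 0], "dr": [0, 0, 0], "gripper": -1},
    {"slide": [0, 0, 0], "dr": [0, 0, 0], "gripper": -1},
    {"slide": [0, 0, 0], "dr": [0, 0, 0], "gripper": -1},
    {"slide": [0, 0, 0], "dr": [0, 0, 0], "gripper": -1}
  ]
}}

```text
t: 15.4
ee_pos: [0.5239, 0.1801, 0.2226]
orientation: [[-0.282, 0.959, 0.001], [0.959, 0.282, 0.001], [0.0, 0.001, -1.0]]
ft_force: [-2.3, 1.4, 5.8]
finger_gap: 0.0136
grip_force: 45.0
```

```bash
python3 - <<'E'
from h import *
import cv2
s=robot.state();print(s["ee_pos"],s["ft_force"],s["wrist_torque"])
im=robot.snapshot("side")
cv2.imwrite("pics/p.png",im[:,:,::-1])
h=cv2.cvtColor(im,cv2.COLOR_RGB2HSV)[190:260,180:250]
print(h[::3,::3,2])   # brightness map of the knuckle zone
E
```

```text
[0.52393414 0.18013055 0.22262328] [-2.27465794  1.35555268  5.84916499] [-0.32220393  0.48511236 -0.19697604]
[[ 95  97  96  96  96  64  62  59  59  59  61  70  69  69  68  68  65  67
   69  95 219 210 208 217]
 [103  97  96  96  74  62  40  56  56  55  54  71  70  72  70  75 110  70
   69  48 205 212 217 218]
 [128  96  97  89  63  42  35  55  51  55  60  62  61  62  61  70  62  56
   62  42 214 217 217 214]
 [157  97  95  62  54  36  83 109 130 117  63  63  62  61  63  62  74  67
   33  52 214 217 213 218]
 [133  96  63  62  36  37  88 132 134  63  62  62  62  62  63  63  62  41
   36 104 215 214 219 223]
 [155  67  62  61  44  32  72 115  65  62  61  62  62  63  63  61  56  36
   79 204 215 220 222 218]
 [ 59  61  62  65  62  62  61  63  61  61  61  62  63  57  96  62  38  42
   93 208 222 222 217 216]
 [ 56  55  56  58  58  59  56  62  61  62  62 102  54  62  62  42  38  90
   71 218 221 217 218 216]
 [ 99 183  71  54  54  55  52  63  62  62  61  87  62  61  56  38  66  75
   85 214 217 218 215 209]
 [ 62  40  37  36  31  69 133  50  57  60  65  67  73  66  37  43  92  82
  119 
[... 735 characters left out ...]
56  87  87 125 143 141  76 135 220 222 153 142 105 141 157 158 225
  223 225 156 154 140  94]
 [152 153  84  86 177 217 157 102 151 209 182 110  67 135 158 158 154 150
  153 156 172 140  96 143]
 [153 153  89  98 139 165 100  97 110  92  89  82  68  61 154 152 150 153
  155 219 177  98 144 142]
 [151 153  89  88  91 121  98  94  61  86  85  81  70  61 126 149 154 155
  212 191 153 157 142 206]
 [152 153 111  85  87 100  99  58  60  84  88  81  72 116 130 116 135 152
  122 160 219 206 189 208]
 [148 153 141  83  87  98  74  59  62  71  84  97 107 109 156 188 173 179
  184 170 120 149 206 212]
 [122 152 155  81  85  98  47  59  64  56  84  84  84 152 155 155 156 160
  159 184 158 155 159 153]]
```

Contact at z 0.2226: the load went from -5 to +6 N, so the pins now carry the door. I let go.

Call:
{"name": "drive_tool", "arguments": {
  "motion": [
    {"slide": [0, 0, -0.004], "dr": [0, 0, 0], "gripper": -1},
    {"slide": [0, 0, 0], "dr": [0, 0, 0], "gripper": -1},
    {"slide": [0, 0, 0], "dr": [0, 0, 0], "gripper": -0.5},
    {"slide": [0, 0, 0], "dr": [0, 0, 0], "gripper": -0.2},
    {"slide": [0, 0, 0], "dr": [0, 0, 0], "gripper": 0.1},
    {"slide": [0, 0, 0], "dr": [0, 0, 0], "gripper": 0.4},
    {"slide": [0, 0, 0], "dr": [0, 0, 0], "gripper": 0.7},
    {"slide": [0, 0, 0], "dr": [0, 0, 0], "gripper": 0.7},
    {"slide": [0, 0, 0], "dr": [0, 0, 0], "gripper": 0.7},
    {"slide": [0, 0, 0], "dr": [0, 0, 0], "gripper": 0.7}
  ]
}}

```text
t: 16.7
ee_pos: [0.5236, 0.1799, 0.222]
orientation: [[-0.282, 0.959, -0.0], [0.959, 0.282, -0.0], [0.0, -0.0, -1.0]]
ft_force: [0.7, 0.0, -0.3]
finger_gap: 0.0778
grip_force: 0.0
```

Call:
{"name": "drive_tool", "arguments": {
  "motion": [
    {"slide": [0, 0, -0.1], "dr": [0, 0, 0], "gripper": 0.7},
    {"slide": [0, 0, -0.2], "dr": [0, 0, 0], "gripper": 0.7},
    {"slide": [0, 0, -0.3], "dr": [0, 0, 0], "gripper": 0.7},
    {"slide": [0, 0, -0.3], "dr": [0, 0, 0], "gripper": 0.7},
    {"slide": [0, 0, -0.3], "dr": [0, 0, 0], "gripper": 0.7},
    {"slide": [0, -0.3, 0], "dr": [0, 0, 0], "gripper": 0.7},
    {"slide": [0, -0.4, 0], "dr": [0, 0, 0], "gripper": 0.7},
    {"slide": [0, -0.4, 0], "dr": [0, 0, 0], "gripper": 0.7},
    {"slide": [0, 0, 0], "dr": [0, 0, 0], "gripper": 0.7},
    {"slide": [0, 0, 0], "dr": [0, 0, 0], "gripper": 0.7}
  ]
}}

```text
t: 17.95
ee_pos: [0.4189, 0.1491, 0.3428]
orientation: [[-0.282, 0.959, 0.002], [0.959, 0.282, 0.001], [0.0, 0.002, -1.0]]
ft_force: [0.1, 0.3, 0.3]
finger_gap: 0.0781
grip_force: 0.0
```

```bash
python3 - <<'E'
from h import *
import cv2
im={n:robot.snapshot(n) for n in C}
for n in im: cv2.imwrite(f"pics/end_{n}.png",im[n][:,:,::-1])
k=np.array([.523,.180,.228])
R=rot(np.radians(16.4));pin=np.array([.547,.0985,.16])
hd=pin+R@[0,.085,.068]
# orange-brown handle: centroid of changed pixels with wood-brown hue near expected place
before={n:cv2.imread(f"pics/{n}0.png")[:,:,::-1] for n in im}
for n in im:
    P=proj(n,np.array([hd+R@np.array(c) for c in [(a,b,d) for a in(-.007,.007) for b in(-.03,.03) for d in(-.025,.025)]]))
    lo=P.min(0)-25;hi=P.max(0)+25
    H=cv2.cvtColor(im[n],cv2.COLOR_RGB2HSV)
    diff=(np.abs(im[n].astype(int)-before[n]).sum(2)>40)
    m=diff&(H[...,0]<18)&(H[...,1]>130);w=np.zeros_like(m);w[int(lo[1]):int(hi[1]),int(lo[0]):int(hi[0])]=1;m&=w
    k,l,st,ce=cv2.connectedComponentsWithStats(m.astype(np.uint8));i=1+st[1:,4].argmax()
    hull=np.array([P.min(0),P.max(0)])
    print(n,"expected box",hull.round(1).tolist(),"found",st[i],ce[i].round(1))
    y0,x0=int(lo[1]),int(lo[0])
# is the pin tip hidden/visible in the bore: bright low-saturation blob in side view
tip=proj("side",pin+[0,0,.032])[0];print("tip exp",tip)
x,y=tip.astype(int)
print(cv2.cvtColor(im["side"],cv2.COLOR_RGB2HSV)[y-14:y+26:2,x-20:x+22:2,2])
print(cv2.cvtColor(im["side"],cv2.COLOR_RGB2HSV)[y-14:y+26:2,x-20:x+22:2,1])
E
```

```text
side expected box [[158.8, 227.0], [194.6, 283.1]] found [154 231  40  56 897] [175.7 260.4]
top expected box [[153.0, 154.9], [200.3, 182.2]] found [164 156  34  25 365] [180.9 170.2]
tip exp [207.30321369 235.57202705]
[[226 227 223 218 218 219 221 220 218 209 207 214 218 219 219 215 213 214
  217 222 222]
 [226 221 217 219 220 221 220 216 204 210 215 219 220 218 215 213 215 219
  222 221 220]
 [220 218 219 220 221 219 214 206 211 216 220 220 219 214 214 215 220 222
  221 220 217]
 [218 220 220 221 221 220 216 213 217 220 220 218 214 214 215 221 222 221
  219 217 218]
 [219 221 221 221 220 218 215 218 221 220 217 214 214 216 221 222 222 219
  217 218 218]
 [221 221 221 220 218 216 219 221 220 216 214 214 217 222 222 221 218 217
  218 217 214]
 [220 220 220 218 217 220 220 219 215 166 154 151 172 220 221 218 217 218
  217 215 212]
 [216 220 216 217 221 220 199 145 111  91 221 226  81 118 168 217 218 217
  214 212 209]
 [213 215 218 222 221 200 111  80  80 107 226 231 172  81 108 210 216 214
  212 207 213]
 [156 219 221 221 218 124  69  72  81 162 224 228 207 149  99 114 214 212
  20
[... 1982 characters left out ...]
5 245  57  21  33  25   9  29  29  23  14  14  14   9 131 158
  159 158 157]
 [169 221 245 188  23  33  28  33  12  16  13  11  12  10  14  12  11  98
  159 157 156]
 [167 176 245  33  22  31  32  32  10  11   6  17  12  16  14   8  16  19
  158 157 156]
 [171 164  67  29  31  29  34  21   8   9  15  15  12  13  17   8  17  11
  156 156 155]
 [169 172  37  32  26  30  31  17  16   4  15  12  12  13  14  15  15  14
   65  40  73]
 [168 166  86  26  28  30  11   9  12   9  15  12  12  13  13  15  12  98
  116 115 117]
 [171 166 116  25  28  17   9  13  12  13  11   6  17  19  12  12  42 113
  114 115 118]
 [168 163  45  26  30  13  13  17   9  13   9  15  12  15  12   9 113 114
  115 114 114]]
```

The checks agree: the handle is where it should be for a closed door. In the side view the pin tip stands about 8–9 mm above the upper knuckle's rim, which means it is fully down (32 - 24 = 8 mm). The robot is clear of everything, so I hand in.

```bash
python3 -c "
from cell import robot
print(robot.sign_off())"
```

```text
the job is handed in; nothing more can be done
None
```

The guard door hangs on both hinge pins, closed over the wheel guard and released; the similar cover was left standing in its rack, and the job was handed in at about 18 s. The hand-in gave no verdict, and I checked the seating directly only at the upper pin.

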